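# Rack the purple-capped sample vials by colour code

## Robot

A 6-joint arm with a two-finger parallel gripper is mounted at the origin on the work surface. World frame = base frame: x ahead of the robot, y to its left, z up, the work surface at z = 0. Lengths are in m, angles in rad, forces in N, time in s.
With the tool pointing down it reaches from about 0.325 to 0.9 m from the base axis. Payload 3.5 kg.
Tool frame: the origin (TCP) lies midway between the tips of the shut fingers; the grasp point (between the pads) lies 19 mm behind it; z points along the fingers, y is the line along which they close (so a half turn about z gives the same grasp; the last joint's range is limited). The gripper opens to 85 mm and grips with 20 to 120 N. Pads are 22 mm wide; open, the fingers measure 114 mm over their backs; the gripper's body (76 mm by 85 mm) begins 54 mm behind the grasp point. The pads swing forward as they close: fully open they stand 13 mm farther back than shut.
Start: joints at [1.171, 0.276, -0.026, 1.268, 0, 1.467], TCP at [0.183, 0.598, 0.231] pointing down, gripper open.
Joint ranges: [-3.12, 3.12], [-0.85, 1.88], [-1.08, 1.24], [-1.95, 2.15], [-1.57, 1.53], [-3.14, 3.14]. Speed limits (rad/s): [2.57, 2.57, 3.14, 3.14, 3.14, 3.14].

## Interface

Orientations are given as a unit quaternion [x, y, z, w].
In Python, from plant import ctrl gives the robot as it stands.
- The arm moves only by the tool play_rows, never from a script. Its argument "increments" is a list of rows, each a list of 7 numbers: the turn, a rotation vector about the world's x, y, z in rad, then the shift along the world's x, y, z in mm, then the closure, from -1 (fully open) to 1 (shut). A call has 1 to 20 rows; each row shifts and turns the commanded pose from where the row before left it; what a row does not reach is not made up. A row lasts 1/12 s, in which the tool goes at most 41.7 mm and 7.16 degrees, less where a joint would pass 70% of its speed; a pose out of reach is approached as far as the arm can. A call is refused whole if a number of a shift passes 41.7 or a number of a turn 0.125, either way. A call with a gripper value outside its range is refused whole. The fingers move at their own pace and stop on an object; "force" is the grip in N (left out, the last holds). Time passes only in rows, so rows that do not move let the fingers close. It gives the time, the measured TCP pose, the force, the opening and the grip force at its end, in the units of the state.
- ctrl.get_state(): the state, without advancing time (a new reading comes with each control period).
- ctrl.grab_frame(name): name is "side" or "top"; returns a dict with "color" (400x640x3 uint8, red, green, blue), "fx", "fy", "cx", "cy" (pixels), "world_to_cam" (4x4, takes a point from world to camera coordinates). Camera axes: x right, y up, looking along -z (the intrinsics and any distortion apply to the point x, -y, -z); pixel columns grow to the right and rows downward; lengths in m; the calibration is good to about 2 mm. A picture is of the moment at which its call begins. There is no depth.
- ctrl.close_job(): hands the job in; it is judged then, once.
The state is a dict: "t": time; "joint_pos": joint angles; "joint_velocities": joint speeds; "effort": joint torques, N m; "ee_pos": TCP position; "eef_rot": TCP orientation; "ft_force": force on the tool from outside, world axes, zero at the start; "wrist_torque": the same for the moment, N m; "opening": finger opening in m; "grasp_force": force on a finger pad.
Only numpy, scipy, OpenCV 4.12 (cv2) and the standard library are available. Lean on these libraries where they do the work, as an engineer would, in place of code of your own. Each camera call takes 0.05 s, during which the arm holds its last target. There are 200 camera calls.

## Task

Pick out the four purple-capped sample vials and stand each one upright, right down in the well of the foam stand whose coloured frame matches the disc on its cap, keeping the vials upright on the way. Leave the white-capped and the black-capped vials standing where they are, and let go of everything.

Things in the scene. Friction and masses are not known exactly. Their poses are not given: they have to be found in the camera images.
- vial_red: Loose upright sample vial, about 40 to 85 g, 70 mm tall: white round body 34 mm in diameter and 54 mm tall, below a purple screw cap 40 mm in diameter and 16 mm tall, with a 24 mm red disc in the middle of the cap's top. To be moved; gripping it across the cap is fine. Origin at the centre of its underside, z up.
- stand_red: Fixed white foam stand, a 76 mm square block 32 mm high with a red square frame around its top edge and one round well in its middle, 52 mm in diameter, 22 mm deep (well floor 10 mm above the bench). A vial in it stands with 48 mm showing. Origin at the centre of its underside, z up; x and y along its sides, turned at most about 0.2 rad from the room's axes.
- vial_yellow: Loose upright sample vial, about 40 to 85 g, 70 mm tall: white round body 34 mm in diameter and 54 mm tall, below a purple screw cap 40 mm in diameter and 16 mm tall, with a 24 mm yellow disc in the middle of the cap's top. To be moved; gripping it across the cap is fine. Origin at the centre of its underside, z up.
- stand_yellow: Fixed white foam stand, a 76 mm square block 32 mm high with a yellow square frame around its top edge and one round well in its middle, 52 mm in diameter, 22 mm deep (well floor 10 mm above the bench). A vial in it stands with 48 mm showing. Origin at the centre of its underside, z up; x and y along its sides, turned at most about 0.2 rad from the room's axes.
- vial_green: Loose upright sample vial, about 40 to 85 g, 70 mm tall: white round body 34 mm in diameter and 54 mm tall, below a purple screw cap 40 mm in diameter and 16 mm tall, with a 24 mm green disc in the middle of the cap's top. To be moved; gripping it across the cap is fine. Origin at the centre of its underside, z up.
- stand_green: Fixed white foam stand, a 76 mm square block 32 mm high with a green square frame around its top edge and one round well in its middle, 52 mm in diameter, 22 mm deep (well floor 10 mm above the bench). A vial in it stands with 48 mm showing. Origin at the centre of its underside, z up; x and y along its sides, turned at most about 0.2 rad from the room's axes.
- vial_blue: Loose upright sample vial, about 40 to 85 g, 70 mm tall: white round body 34 mm in diameter and 54 mm tall, below a purple screw cap 40 mm in diameter and 16 mm tall, with a 24 mm sky-blue disc in the middle of the cap's top. To be moved; gripping it across the cap is fine. Origin at the centre of its underside, z up.
- stand_blue: Fixed white foam stand, a 76 mm square block 32 mm high with a sky-blue square frame around its top edge and one round well in its middle, 52 mm in diameter, 22 mm deep (well floor 10 mm above the bench). A vial in it stands with 48 mm showing. Origin at the centre of its underside, z up; x and y along its sides, turned at most about 0.2 rad from the room's axes.
- vial_white_cap: Loose upright sample vial, about 40 to 85 g, 70 mm tall: white round body 34 mm in diameter and 54 mm tall, below a white screw cap 40 mm in diameter and 16 mm tall, with a 24 mm red disc in the middle of the cap's top. Not part of the job: stays where it stands. Origin at the centre of its underside, z up.
- vial_black_cap: Loose upright sample vial, about 40 to 85 g, 70 mm tall: white round body 34 mm in diameter and 54 mm tall, below a black screw cap 40 mm in diameter and 16 mm tall, with a 24 mm green disc in the middle of the cap's top. Not part of the job: stays where it stands. Origin at the centre of its underside, z up.
There are look-alikes about, which are no part of the job. What is shaped like the stand_yellow but pink or turquoise is not meant.

How it is judged:
By the outcome, as a careful person would: the job done as asked, in the order asked, and still so for the second after the job is handed in, with the robot touching nothing.
It also fails if it takes over 96 s, if anything falls off the work surface, if the arm or the gripper's body presses on something with over 40 N, if the wrist force passes 120 N, or if a joint passes its speed limit or range.

## Working session

There is one attempt and no reset: what is moved stays moved. The work goes in short steps, Python scripts to look and compute and a tool call to move; the robot and the scene stay as the last step left them, time stands still between calls to the robot, and variables do not carry over. Pictures are saved under pics/ and viewed, at most 14 in all, crops included, and the job is handed in when it is done.

Besides the shell and the picture viewer there is one more tool, called after "Call:" as a command line: name --pt "numbers of a row" for each row, then --argument value for the rest. play_rows: Moves the arm, as the interface text tells. Its arguments: {"type":"object","properties":{"increments":{"type":"array"},"force":{"type":"number"}},"required":["increments"]}

```bash
mkdir -p pics; ls; python3 - <<'E'
from plant import ctrl
import cv2
for n in("top","side"):
    f=ctrl.grab_frame(n); cv2.imwrite(f"pics/{n}0.png",f["color"][:,:,::-1])
    print(n,{k:(v if k!="color" else v.shape) for k,v in f.items()})
s=ctrl.get_state(); print(s)
E
```

```text
pics
top {'color': (400, 640, 3), 'fx': 461.5578247220916, 'fy': 461.5578247220916, 'cx': 314.761755779449, 'cy': 205.94538519574758, 'world_to_cam': array([[-0.01687786, -0.9998026 ,  0.01048346,  0.01348742],
       [ 0.98628508, -0.01492612,  0.1643744 , -0.44644289],
       [-0.16418548,  0.01311397,  0.98634231, -1.06971251],
       [ 0.        ,  0.        ,  0.        ,  1.        ]])}
side {'color': (400, 640, 3), 'fx': 414.82544062374456, 'fy': 414.82544062374456, 'cx': 316.8339861106575, 'cy': 191.4917658574269, 'world_to_cam': array([[ 0.86818131, -0.49586233,  0.01953899, -0.38311803],
       [ 0.247481  ,  0.4667586 ,  0.84905216, -0.14545398],
       [-0.43013297, -0.73229568,  0.5279476 , -0.81947171],
       [ 0.        ,  0.        ,  0.        ,  1.        ]])}
{'t': 0.1, 'joint_pos': array([ 1.17059621e+00,  2.77077523e-01, -2.77857385e-02,  1.26798853e+00,
       -1.29331577e-05,  1.46741613e+00]), 'joint_velocities': array([-0.00075351, -0.00027362,  0.00277539, -0.00029228, -0.00109742,
       -0.00033831]), 'effort': array([ 3.12025486e-04, -4.46707606e+01,  2.96128106e+01,  8.50134005e-03,
       -9.95952837e-05,  1.10858701e-05]), 'ee_pos': array([0.18251865, 0.59700007, 0.23023894]), 'eef_rot': array([ 1.47865678e-01,  9.89006919e-01, -9.96937363e-04, -2.49784687e-04]), 'ft_force': array([ 0.1099497 ,  1.02751358, -0.79911519]), 'wrist_torque': array([ 0.01052109, -0.03282041, -0.04131812]), 'grasp_force': 0.0, 'opening': 0.08548403630042439}
```

View pics/top0.png

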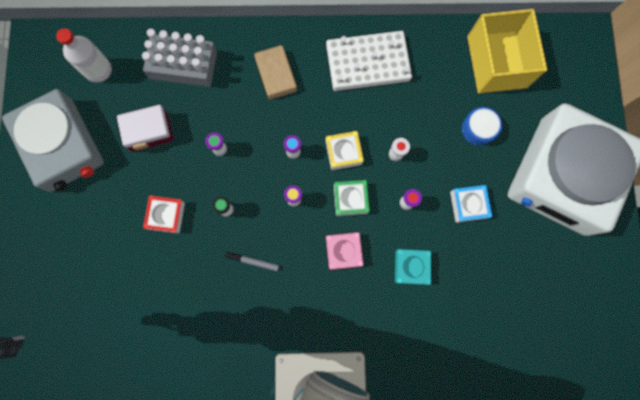

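View pics/side0.png

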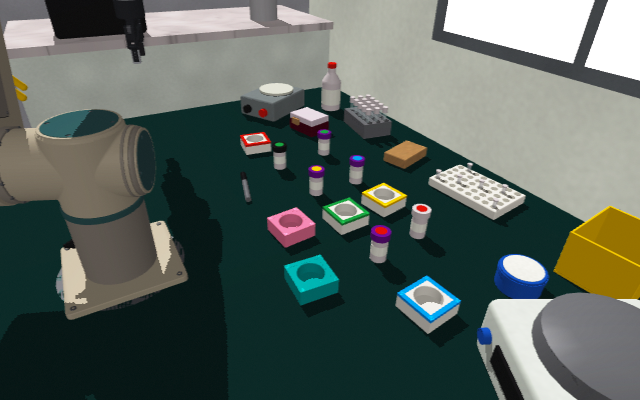

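Top view, candidates:
- Purple-capped vials: green disc (214,141), blue (292,144), yellow (293,194), red (412,198).
- Decoy vials: white cap with red disc (400,146), black cap with green disc (221,205).
- Stands: red (163,214), yellow (344,150), green (351,197), blue (471,203).
- Decoy stands: pink (344,250), turquoise (413,266).
- Other red or blue things: the knob (87,171), the bottle cap (65,36) and the blue lid (482,125).

I choose the four purple caps and check them in a crop.

```bash
cat > h.py <<'E'
import cv2, numpy as np
from plant import ctrl
SEED={'top':{'v_red':(414,198),'v_yellow':(293,195),'v_green':(214,141),'v_blue':(292,144),'v_white':(401,146),'v_black':(221,205),
 's_red':(163,214),'s_yellow':(344,150),'s_green':(351,197),'s_blue':(471,203)},
 'side':{'v_red':(381,231),'v_yellow':(316,169),'v_green':(324,133),'v_blue':(357,159),'v_white':(421,209),'v_black':(279,147),
 's_red':(255,143),'s_yellow':(384,198),'s_green':(346,215),'s_blue':(428,302)}}
HUE={'red':[(0,8),(172,180)],'yellow':[(15,35)],'green':[(50,85)],'blue':[(95,112)],'white':[(0,8),(172,180)],'black':[(50,85)]}
def mask(img,col):
    h=cv2.cvtColor(img,cv2.COLOR_RGB2HSV)
    m=sum(cv2.inRange(h,(a,110,70),(b,255,255)) for a,b in HUE[col])
    return m
def centre(img,name,seed):
    """disc: centroid; frame: crossing of the diagonals of its outer quad"""
    m=mask(img,name[2:]); R=9 if name[0]=='v' else 38
    w=np.zeros_like(m); cv2.circle(w,seed,R,255,-1); m&=w
    n,l,st,c=cv2.connectedComponentsWithStats(m)
    k=1+np.argmax(st[1:,4]); pts=cv2.findNonZero((l==k).astype(np.uint8))
    if name[0]=='v': return c[k],st[k,4],None
    hull=cv2.convexHull(pts)
    q=cv2.approxPolyN(hull,4,ensure_convex=True).reshape(4,2).astype(float)
    A=np.c_[q[2]-q[0],-(q[3]-q[1])]; t=np.linalg.solve(A,q[1]-q[0])
    return q[0]+t[0]*(q[2]-q[0]),st[k,4],q
def ray(f,p):
    W=f['world_to_cam']; R=W[:3,:3]
    d=R.T@np.array([(p[0]-f['cx'])/f['fx'],-(p[1]-f['cy'])/f['fy'],-1]); return -R.T@W[:3,3],d/np.linalg.norm(d)
def plane(f,p,z):
    o,d=ray(f,p); return o+d*(z-o[2])/d[2]
def tri(fa,pa,fb,pb):
    (o,d),(e,g)=ray(fa,pa),ray(fb,pb)
    t=np.linalg.lstsq(np.c_[d,-g],e-o,rcond=None)[0]
    a,b=o+t[0]*d,e+t[1]*g; return (a+b)/2,np.linalg.norm(a-b)
E
python3 - <<'E'
from h import *
F={n:ctrl.grab_frame(n) for n in('top','side')}
np.set_printoptions(precision=4,suppress=True)
for n in SEED['top']:
    (p,a,q),(r,b,_)=[centre(F[v]['color'],n,SEED[v][n]) for v in('top','side')]
    z=.07 if n[0]=='v' else .032
    X,g=tri(F['top'],p,F['side'],r)
    e='' 
    if q is not None:
        Q=np.array([plane(F['top'],c,z)[:2] for c in q]); e=np.linalg.norm(Q-np.roll(Q,1,0),axis=1)
    print(n,p.round(1),r.round(1),a,b,'tri',X,'gap',round(g,4),'top',plane(F['top'],p,z)[:2],'side',plane(F['side'],r,z)[:2],e)
c=cv2.resize(F['top']['color'][120:240,130:510],None,fx=2.1,fy=2.1,interpolation=2)
cv2.imwrite('pics/crop.png',c[:,:,::-1])
E
```

```text
v_red [412.5 197.3] [380.9 230.1] 56 67 tri [ 0.4582 -0.222   0.0702] gap 0.0001 top [ 0.4581 -0.222 ] side [ 0.4584 -0.2218] 
v_yellow [292.3 193.7] [316.1 168.2] 63 36 tri [0.471  0.0587 0.0698] gap 0.0002 top [0.4709 0.0587] side [0.4709 0.0584] 
v_green [213.6 140.4] [323.8 131.1] 54 20 tri [0.6025 0.2442 0.0706] gap 0.0004 top [0.6026 0.2444] side [0.6035 0.2454] 
v_blue [291.7 143.1] [356.9 157.5] 76 31 tri [0.5935 0.0591 0.07  ] gap 0.0004 top [0.5933 0.0591] side [0.5937 0.059 ] 
v_white [400.7 145.9] [421.5 208.2] 47 56 tri [ 0.5831 -0.2004  0.0695] gap 0.0003 top [ 0.583  -0.2003] side [ 0.5823 -0.2009] 
v_black [220.4 204.3] [278.9 144. ] 118 32 tri [0.4483 0.2255 0.0705] gap 0.0001 top [0.4483 0.2256] side [0.4488 0.2265] 
s_red [161.5 213.5] [254.6 138.9] 427 187 tri [0.4356 0.3747 0.0274] gap 0.0005 top [0.4346 0.3734] side [0.4322 0.3654] [0.0805 0.0793 0.0805 0.0803]
s_yellow [344.4 148.7] [383.5 194.5] 385 343 tri [ 0.589  -0.0687  0.0291] gap 0.0021 top [ 0.589  -0.0689] side [ 0.5847 -0.072 ] [0.08   0.081  0.0834 0.0807]
s_green [352.2 196.4] [345.7 210. ] 358 349 tri [ 0.4689 -0.0843  0.0315] gap 0.0015 top [ 0.4695 -0.0846] side [ 0.4677 -0.0848] [0.0773 0.0852 0.0877 0.079 ]
s_blue [473.  202.5] [428.4 296.9] 509 800 tri [ 0.4495 -0.3765  0.0317] gap 0.0014 top [ 0.4501 -0.3768] side [ 0.4486 -0.3764] [0.0808 0.0867 0.0818 0.0869]
```

View pics/crop.png

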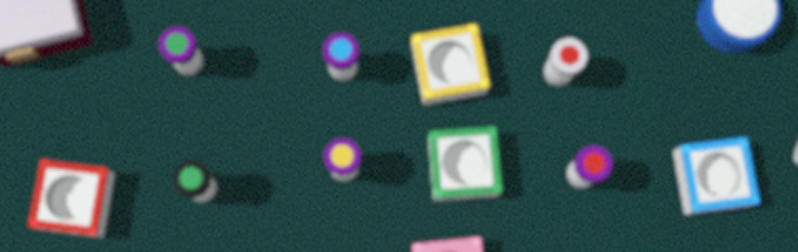

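The crop confirms it: purple caps carry green, blue, yellow and red discs, and the white cap (570,55) and black cap (190,180) are separate vials. All disc heights triangulate to 70 mm. The stand centres are noisier, so I'm refining them with the frame's outer and inner contours.

```bash
python3 - <<'E'
from h import *
np.set_printoptions(precision=4,suppress=True)
F={n:ctrl.grab_frame(n) for n in('top','side')}
print(ctrl.get_state()['ee_pos'])
for n in ('s_red','s_yellow','s_green','s_blue'):
    P={}
    for v in F:
        f=F[v];m=mask(f['color'],n[2:]);w=0*m;cv2.circle(w,SEED[v][n],38,255,-1);m&=w
        k=cv2.findContours(m,cv2.RETR_EXTERNAL,cv2.CHAIN_APPROX_NONE)[0]
        hull=cv2.convexHull(max(k,key=cv2.contourArea))
        fill=cv2.fillPoly(0*m,[hull],255); inner=fill&~m
        nn,l,st,c=cv2.connectedComponentsWithStats(inner); i=1+np.argmax(st[1:,4])
        o=cv2.moments(fill,True); P[v]=(np.array([o['m10'],o['m01']])/o['m00'],c[i])
        rect=cv2.minAreaRect(cv2.convexHull(hull)); print(n,v,'hull',P[v][0],'hole',P[v][1],'->',plane(f,P[v][0],.032)[:2],plane(f,P[v][1],.032)[:2], rect[1],rect[2])
    print('  tri hull',*tri(F['top'],P['top'][0],F['side'],P['side'][0]),'hole',*tri(F['top'],P['top'][1],F['side'],P['side'][1]))
E
```

```text
[0.1827 0.5974 0.2309]
s_red top hull [161.732  213.2849] hole [161.9573 213.5256] -> [0.4351 0.3728] [0.4346 0.3723] (33.86619186401367, 34.52378845214844) 9.462321281433105
s_red side hull [254.624  138.9276] hole [254.72 137.94] -> [0.4322 0.3652] [0.4352 0.3717] (12.899611473083496, 29.396230697631836) 82.87498474121094
  tri hull [0.4358 0.3743 0.0276] 0.00015812293886457301 hole [0.435  0.3722 0.0318] 0.0008056120342611961
s_yellow top hull [344.445  148.2936] hole [344.1662 148.7262] -> [ 0.5901 -0.0692] [ 0.589  -0.0685] (31.931053161621094, 34.16712188720703) 79.69515228271484
s_yellow side hull [384.0308 194.6569] hole [384.0686 193.7451] -> [ 0.5854 -0.0733] [ 0.588  -0.0701] (40.30216979980469, 22.637813568115234) 30.963756561279297
  tri hull [ 0.5904 -0.069   0.0284] 0.0018824707788434743 hole [ 0.5894 -0.0686  0.0308] 6.124499530362771e-05
s_green top hull [351.3204 195.421 ] hole [351.1452 196.5781] -> [ 0.4719 -0.0826] [ 0.469  -0.0821] (33.353065490722656, 35.569217681884766) 85.76361083984375
s_green side hull [345.6864 210.4062] hole [345.3969 209.5344] -> [ 0.4668 -0.086 ] [ 0.4681 -0.0827] (24.178321838378906, 41.863521575927734) 70.01689147949219
  tri hull [ 0.4712 -0.0822  0.0287] 0.0029303112049974354 hole [ 0.4689 -0.082   0.0314] 0.0005094450962444728
s_blue top hull [473.0056 202.3454] hole [472.4454 202.5007] -> [ 0.4504 -0.3768] [ 0.4501 -0.3754] (36.76095962524414, 34.256568908691406) 79.69515228271484
s_blue side hull [428.7288 298.1523] hole [428.5971 296.9905] -> [ 0.4471 -0.3789] [ 0.4488 -0.3767] (55.274906158447266, 37.48065185546875) 40.10090255737305
  tri hull [ 0.4502 -0.3773  0.0292] 0.001653766473796048 hole [ 0.4502 -0.3758  0.0306] 0.0004071771761756877
```

The frame openings triangulate to 31–32 mm high, which matches the text. I take the stand centres as red (0.435, 0.372), yellow (0.589, −0.0685), green (0.469, −0.082) and blue (0.450, −0.3755). First I reach for the green vial at (0.6025, 0.2443).

Call:
play_rows --pt "0 0 0 6.5 -5.5 -2 -1" --pt "0 0 0 13 -11 -4 -1" --pt "0 0 0 20 -17 -5 -1" --pt "0 0 0 26 -22 -7 -1" --pt "0 0 0 26 -22 -7 -1" --pt "0 0 0 26 -22 -7 -1" --pt "0 0 0 26 -22 -7 -1" --pt "0 0 0 26 -22 -7 -1" --pt "0 0 0 26 -22 -7 -1" --pt "0 0 0 26 -22 -7 -1" --pt "0 0 0 26 -22 -7 -1" --pt "0 0 0 26 -22 -7 -1" --pt "0 0 0 26 -22 -7 -1" --pt "0 0 0 26 -22 -7 -1" --pt "0 0 0 26 -22 -7 -1" --pt "0 0 0 26 -22 -7 -1" --pt "0 0 0 26 -22 -7 -1" --pt "0 0 0 20 -17 -5 -1" --pt "0 0 0 15 -12 -3 -1" --pt "0 0 0 6.5 -5.5 -1 -1" --force 40

```text
t: 1.97
ee_pos: [0.6295, 0.2193, 0.1125]
eef_rot: [0.149, 0.989, -0.0, -0.0]
ft_force: [-0.2, 0.2, 0.0]
opening: 0.0853
grasp_force: 0.0
```

Call:
play_rows --pt "0 0 0 0 0 0 -1" --pt "0 0 0 0 0 0 -1" --pt "0 0 0 0 0 0 -1"

```text
t: 2.22
ee_pos: [0.6267, 0.2227, 0.1136]
eef_rot: [0.147, 0.989, 0.0, -0.0]
ft_force: [-0.5, -0.5, -0.7]
opening: 0.0853
grasp_force: 0.0
```

Call:
play_rows --pt "0 0 0 -6 5.5 0 -1" --pt "0 0 0 -12 10.5 0 -1" --pt "0 0 0 -6 5.5 0 -1" --pt "0 0 0 0 0 -6 -1" --pt "0 0 0 0 0 -12 -1" --pt "0 0 0 0 0 -18 -1" --pt "0 0 0 0 0 -18 -1" --pt "0 0 0 0 0 -12 -1" --pt "0 0 0 0 0 -6.5 -1" --pt "0 0 0 0 0 0 -1" --pt "0 0 0 0 0 0 -1" --pt "0 0 0 0 0 0 -1"

```text
t: 3.22
ee_pos: [0.6047, 0.2433, 0.0416]
eef_rot: [0.148, 0.989, 0.0, 0.001]
ft_force: [0.3, -0.8, 0.4]
opening: 0.0853
grasp_force: 0.0
```

```bash
python3 - <<'E'
from h import *
f=ctrl.grab_frame('side'); g=ctrl.grab_frame('top')
a=cv2.resize(f['color'][70:220,220:420],None,fx=3,fy=3); b=cv2.resize(g['color'][90:240,150:250],None,fx=2,fy=3)
cv2.imwrite('pics/g1.png',np.hstack([a,b])[:,:,::-1])
E
```

```text
(no output)
```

View pics/g1.png

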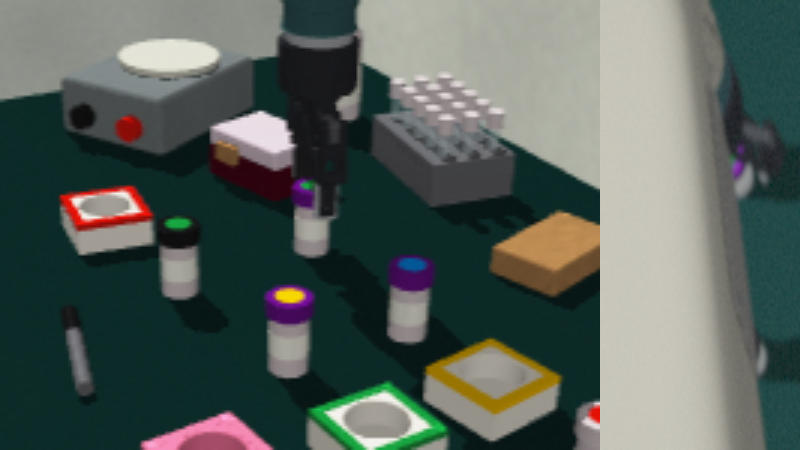

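In the side crop (310,200) the fingers straddle the purple cap with the green disc. Closing, then lifting.

Call:
play_rows --pt "0 0 0 -2 1 0 -1" --pt "0 0 0 0 0 0 0.3" --pt "0 0 0 0 0 0 1" --pt "0 0 0 0 0 0 1" --pt "0 0 0 0 0 0 1" --pt "0 0 0 0 0 0 1" --pt "0 0 0 0 0 0 1" --pt "0 0 0 0 0 0 1" --pt "0 0 0 0 0 0 1" --pt "0 0 0 0 0 4 1" --pt "0 0 0 0 0 8 1" --pt "0 0 0 0 0 16 1" --pt "0 0 0 0 0 20 1" --pt "0 0 0 0 0 20 1" --pt "0 0 0 0 0 16 1" --pt "0 0 0 0 0 10 1" --pt "0 0 0 0 0 5 1" --pt "0 0 0 0 0 0 1" --pt "0 0 0 0 0 0 1" --force 40

```text
t: 4.9
ee_pos: [0.6014, 0.2441, 0.1393]
eef_rot: [0.148, 0.989, -0.0, -0.0]
ft_force: [0.3, -0.6, -1.2]
opening: 0.0391
grasp_force: 40.3
```

```bash
python3 - <<'E'
from h import *
f=ctrl.grab_frame('side')
cv2.imwrite('pics/g2.png',cv2.resize(f['color'][50:200,220:420],None,fx=3,fy=3)[:,:,::-1])
E
```

```text
(no output)
```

View pics/g2.png

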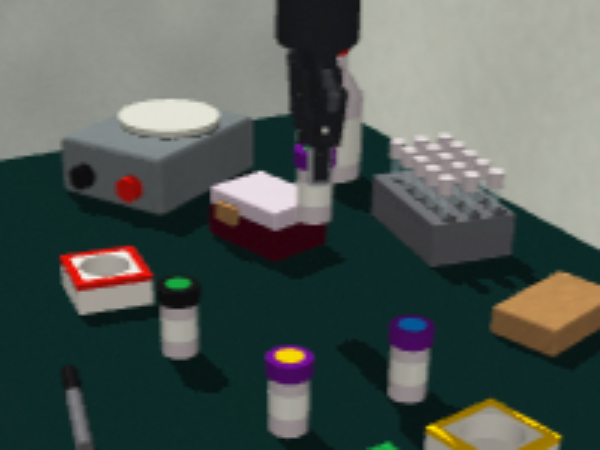

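The vial hangs upright in the gripper at (315,190). Carrying it to the green stand.

Call:
play_rows --pt "0 0 0 -2 -5 0 1" --pt "0 0 0 -4 -10 0 1" --pt "0 0 0 -6 -15 0 1" --pt "0 0 0 -8.3 -20.4 0 1" --pt "0 0 0 -8.3 -20.4 0 1" --pt "0 0 0 -8.3 -20.4 0 1" --pt "0 0 0 -8.3 -20.4 0 1" --pt "0 0 0 -8.3 -20.4 0 1" --pt "0 0 0 -8.3 -20.4 0 1" --pt "0 0 0 -8.3 -20.4 0 1" --pt "0 0 0 -8.3 -20.4 0 1" --pt "0 0 0 -8.3 -20.4 0 1" --pt "0 0 0 -8.3 -20.4 0 1" --pt "0 0 0 -8.3 -20.4 0 1" --pt "0 0 0 -8.3 -20.4 0 1" --pt "0 0 0 -8.3 -20.4 0 1" --pt "0 0 0 -6 -15 0 1" --pt "0 0 0 -4 -10 0 1" --pt "0 0 0 -2 -5 0 1"

```text
t: 6.53
ee_pos: [0.4685, -0.0822, 0.1393]
eef_rot: [0.149, 0.989, -0.0, -0.001]
ft_force: [-0.3, -0.3, -1.1]
opening: 0.039
grasp_force: 40.3
```

Call:
play_rows --pt "0 0 0 0 0 0 1" --pt "0 0 0 0 0 0 1" --pt "0 0 0 0 0 0 1"

```text
t: 6.78
ee_pos: [0.4701, -0.0805, 0.1397]
eef_rot: [0.148, 0.989, 0.0, -0.0]
ft_force: [1.0, 0.2, 0.0]
opening: 0.0385
grasp_force: 40.3
```

Call:
play_rows --pt "0 0 0 -0.5 -1 -6 1" --pt "0 0 0 0 0 -12 1" --pt "0 0 0 0 0 -16 1" --pt "0 0 0 0 0 -16 1" --pt "0 0 0 0 0 -14 1" --pt "0 0 0 0 0 -10 1" --pt "0 0 0 0 0 -6 1" --pt "0 0 0 0 0 -4 1" --pt "0 0 0 0 0 -3 1" --pt "0 0 0 0 0 0 1" --pt "0 0 0 0 0 0 1" --pt "0 0 0 0 0 0 1"

```text
t: 7.78
ee_pos: [0.4701, -0.0822, 0.0535]
eef_rot: [0.148, 0.989, -0.0, 0.001]
ft_force: [0.0, 0.2, -1.2]
opening: 0.0386
grasp_force: 40.3
```

```bash
python3 - <<'E'
from h import *
f=ctrl.grab_frame('side')
cv2.imwrite('pics/g3.png',cv2.resize(f['color'][100:300,250:450],None,fx=3,fy=3)[:,:,::-1])
E
```

```text
(no output)
```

View pics/g3.png

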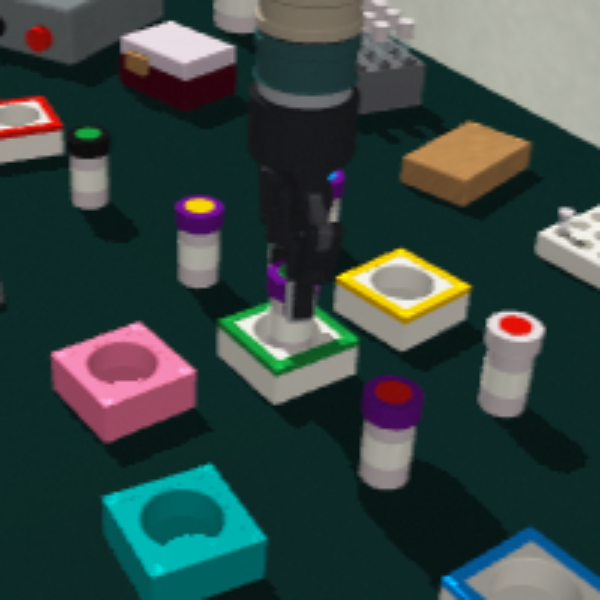

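The vial stands centred in the green well at (295,330). Lowering a touch and releasing.

Call:
play_rows --pt "0 0 0 0 0 -1 1" --pt "0 0 0 0 0 -1 1" --pt "0 0 0 0 0 0 0.3" --pt "0 0 0 0 0 0 0" --pt "0 0 0 0 0 0 -1" --pt "0 0 0 0 0 0 -1" --pt "0 0 0 0 0 0 -1" --pt "0 0 0 0 0 0 -1" --pt "0 0 0 0 0 5 -1" --pt "0 0 0 0 0 10 -1" --pt "0 0 0 0 0 15 -1" --pt "0 0 0 0 0 20 -1" --pt "0 0 0 0 0 15 -1" --pt "0 0 0 0 0 5 -1" --pt "0 0 0 0 0 0 -1" --pt "0 0 0 0 0 0 -1"

```text
t: 9.17
ee_pos: [0.4695, -0.0821, 0.1211]
eef_rot: [0.148, 0.989, -0.0, 0.0]
ft_force: [-0.2, 1.2, -0.4]
opening: 0.0855
grasp_force: 0.0
```

Call:
play_rows --pt "0 0 0 1 5 0 -1" --pt "0 0 0 0 10 0 -1" --pt "0 0 0 0 18 0 -1" --pt "0 0 0 0 25 0 -1" --pt "0 0 0 0 25 0 -1" --pt "0 0 0 0 25 0 -1" --pt "0 0 0 0 18 0 -1" --pt "0 0 0 0 10 0 -1" --pt "0 0 0 0 5 0 -1" --pt "0 0 0 0 0 0 -1" --pt "0 0 0 0 0 -6 -1" --pt "0 0 0 0 0 -12 -1" --pt "0 0 0 0 0 -18 -1" --pt "0 0 0 0 0 -18 -1" --pt "0 0 0 0 0 -14 -1" --pt "0 0 0 0 0 -8 -1" --pt "0 0 0 0 0 -4 -1" --pt "0 0 0 0 0 0 -1" --pt "0 0 0 0 0 0 -1" --pt "0 0 0 0 0 0 -1"

```text
t: 10.83
ee_pos: [0.4714, 0.0588, 0.0416]
eef_rot: [0.148, 0.989, 0.0, 0.001]
ft_force: [-0.1, 0.6, 0.1]
opening: 0.0855
grasp_force: 0.0
```

```bash
python3 - <<'E'
from h import *
F={n:ctrl.grab_frame(n) for n in('top','side')}
for n in('v_red','v_blue','v_yellow','v_green'):
  for v in F:
    try: p,a,_=centre(F[v]['color'],n,SEED[v][n]); print(n,v,p.round(1),a)
    except Exception as e: print(n,v,'hidden')
cv2.imwrite('pics/g4.png',cv2.resize(F['side']['color'][100:300,250:450],None,fx=3,fy=3)[:,:,::-1])
E
```

```text
v_red top [412.5 197.1] 58
v_red side [380.8 230.2] 68
v_blue top hidden
v_blue side [356.9 157.5] 31
v_yellow top hidden
v_yellow side [313.6 168.3] 14
v_green top [211. 139.] 1
v_green side hidden
```

View pics/g4.png

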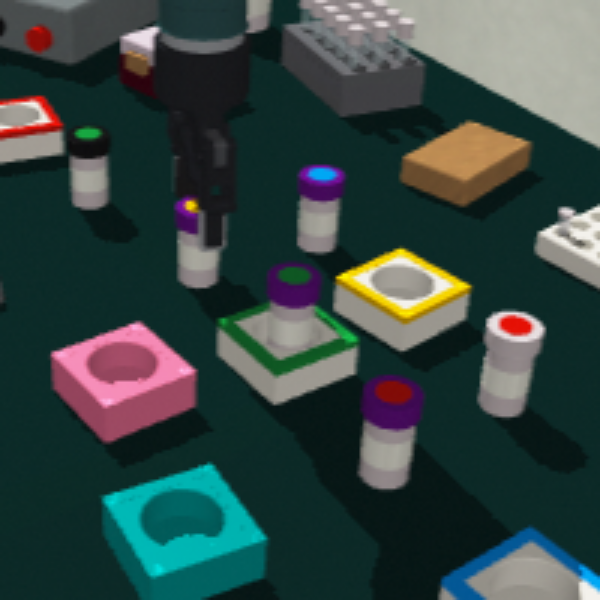

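The green vial stands upright down in its well at (293,300), and the fingers straddle the yellow vial. Gripping and lifting it.

Call:
play_rows --pt "0 0 0 0 0 0 0.3" --pt "0 0 0 0 0 0 1" --pt "0 0 0 0 0 0 1" --pt "0 0 0 0 0 0 1" --pt "0 0 0 0 0 0 1" --pt "0 0 0 0 0 0 1" --pt "0 0 0 0 0 0 1" --pt "0 0 0 0 0 0 1" --pt "0 0 0 0 0 4 1" --pt "0 0 0 0 0 8 1" --pt "0 0 0 0 0 16 1" --pt "0 0 0 0 0 20 1" --pt "0 0 0 0 0 20 1" --pt "0 0 0 0 0 16 1" --pt "0 0 0 0 0 10 1" --pt "0 0 0 0 0 6 1" --pt "0 0 0 0 0 0 1" --pt "0 0 0 0 0 0 1"

```text
t: 12.43
ee_pos: [0.47, 0.059, 0.1405]
eef_rot: [0.148, 0.989, -0.0, -0.0]
ft_force: [-0.8, -0.5, -1.4]
opening: 0.0387
grasp_force: 40.3
```

Call:
play_rows --pt "0 0 0 3.5 -4 0 1" --pt "0 0 0 7 -8 0 1" --pt "0 0 0 12 -12.5 0 1" --pt "0 0 0 14.5 -15.6 0 1" --pt "0 0 0 14.5 -15.6 0 1" --pt "0 0 0 14.5 -15.6 0 1" --pt "0 0 0 14.5 -15.6 0 1" --pt "0 0 0 14.5 -15.6 0 1" --pt "0 0 0 12 -12.5 0 1" --pt "0 0 0 7 -8 0 1" --pt "0 0 0 3.5 -4 0 1" --pt "0 0 0 0 0 0 1" --pt "0 0 0 0 0 0 1" --pt "0 0 0 0 0 0 1"

```text
t: 13.6
ee_pos: [0.587, -0.0675, 0.1405]
eef_rot: [0.148, 0.989, 0.0, -0.001]
ft_force: [-0.3, -0.3, -0.3]
opening: 0.0389
grasp_force: 40.3
```

Call:
play_rows --pt "0 0 0 1.5 -1 -6 1" --pt "0 0 0 0 0 -12 1" --pt "0 0 0 0 0 -16 1" --pt "0 0 0 0 0 -16 1" --pt "0 0 0 0 0 -14 1" --pt "0 0 0 0 0 -10 1" --pt "0 0 0 0 0 -6 1" --pt "0 0 0 0 0 -4 1" --pt "0 0 0 0 0 -3 1" --pt "0 0 0 0 0 -1 1" --pt "0 0 0 0 0 0 1" --pt "0 0 0 0 0 0 1"

```text
t: 14.6
ee_pos: [0.59, -0.0692, 0.0535]
eef_rot: [0.148, 0.989, -0.0, 0.001]
ft_force: [0.5, -1.4, 0.4]
opening: 0.039
grasp_force: 40.3
```

```bash
python3 - <<'E'
from h import *
f=ctrl.grab_frame('side')
cv2.imwrite('pics/g5.png',cv2.resize(f['color'][100:300,280:480],None,fx=3,fy=3)[:,:,::-1])
E
```

```text
(no output)
```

View pics/g5.png

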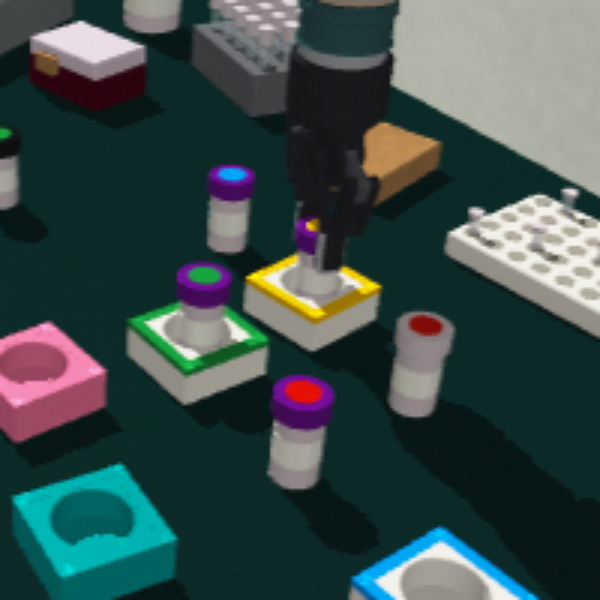

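The yellow vial is in the yellow well at (318,275). Releasing, rising, then going to the blue vial.

Call:
play_rows --pt "0 0 0 0 0 -1 1" --pt "0 0 0 0 0 -1 1" --pt "0 0 0 0 0 0 0.3" --pt "0 0 0 0 0 0 0" --pt "0 0 0 0 0 0 -1" --pt "0 0 0 0 0 0 -1" --pt "0 0 0 0 0 0 -1" --pt "0 0 0 0 0 0 -1" --pt "0 0 0 0 0 5 -1" --pt "0 0 0 0 0 10 -1" --pt "0 0 0 0 0 15 -1" --pt "0 0 0 0 0 20 -1" --pt "0 0 0 0 0 15 -1" --pt "0 0 0 0 0 5 -1" --pt "0 0 0 0 0 0 -1" --pt "0 0 0 0 0 0 -1"

```text
t: 15.98
ee_pos: [0.5895, -0.0691, 0.1212]
eef_rot: [0.148, 0.989, -0.0, 0.0]
ft_force: [-0.9, 0.5, -0.8]
opening: 0.0854
grasp_force: 0.0
```

Call:
play_rows --pt "0 0 0 1 5 0 -1" --pt "0 0 0 1 10 0 -1" --pt "0 0 0 1 15 0 -1" --pt "0 0 0 1 22 0 -1" --pt "0 0 0 0 24 0 -1" --pt "0 0 0 0 22 0 -1" --pt "0 0 0 0 15 0 -1" --pt "0 0 0 0 10 0 -1" --pt "0 0 0 0 5 0 -1" --pt "0 0 0 0 0 0 -1" --pt "0 0 0 0 0 -6 -1" --pt "0 0 0 0 0 -12 -1" --pt "0 0 0 0 0 -18 -1" --pt "0 0 0 0 0 -18 -1" --pt "0 0 0 0 0 -14 -1" --pt "0 0 0 0 0 -8 -1" --pt "0 0 0 0 0 -4 -1" --pt "0 0 0 0 0 0 -1" --pt "0 0 0 0 0 0 -1" --pt "0 0 0 0 0 0 -1"

```text
t: 17.65
ee_pos: [0.5944, 0.0588, 0.0417]
eef_rot: [0.148, 0.989, 0.0, 0.001]
ft_force: [0.1, -0.8, 1.8]
opening: 0.0857
grasp_force: 0.0
```

```bash
python3 - <<'E'
from h import *
f=ctrl.grab_frame('side')
cv2.imwrite('pics/g6.png',cv2.resize(f['color'][100:300,280:480],None,fx=3,fy=3)[:,:,::-1])
E
```

```text
(no output)
```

View pics/g6.png

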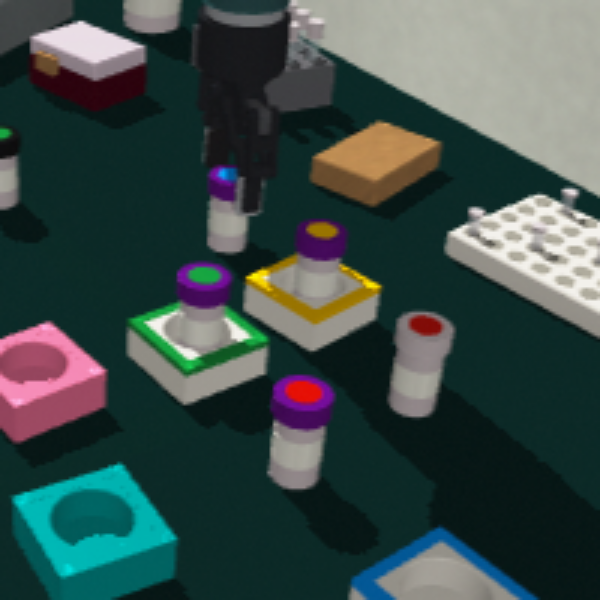

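The yellow vial stands down in its well at (320,265), and the fingers straddle the blue vial. Gripping it, lifting, and carrying it to the blue stand.

Call:
play_rows --pt "0 0 0 0 0 0 0.3" --pt "0 0 0 0 0 0 1" --pt "0 0 0 0 0 0 1" --pt "0 0 0 0 0 0 1" --pt "0 0 0 0 0 0 1" --pt "0 0 0 0 0 0 1" --pt "0 0 0 0 0 0 1" --pt "0 0 0 0 0 0 1" --pt "0 0 0 0 0 4 1" --pt "0 0 0 0 0 8 1" --pt "0 0 0 0 0 18 1" --pt "0 0 0 0 0 23 1" --pt "0 0 0 0 0 23 1" --pt "0 0 0 0 0 18 1" --pt "0 0 0 0 0 10 1" --pt "0 0 0 0 0 6 1" --pt "0 0 0 0 0 0 1" --pt "0 0 0 0 0 0 1"

```text
t: 19.2
ee_pos: [0.5928, 0.059, 0.1501]
eef_rot: [0.148, 0.989, -0.0, -0.001]
ft_force: [-0.1, 0.9, -1.3]
opening: 0.0386
grasp_force: 40.3
```

Call:
play_rows --pt "0 0 0 -2.2 -6.8 0 1" --pt "0 0 0 -4.5 -13.6 0 1" --pt "0 0 0 -6.8 -20.4 0 1" --pt "0 0 0 -9 -27.2 0 1" --pt "0 0 0 -9 -27.2 0 1" --pt "0 0 0 -9 -27.2 0 1" --pt "0 0 0 -9 -27.2 0 1" --pt "0 0 0 -9 -27.2 0 1" --pt "0 0 0 -9 -27.2 0 1" --pt "0 0 0 -9 -27.2 0 1" --pt "0 0 0 -9 -27.2 0 1" --pt "0 0 0 -9 -27.2 0 1" --pt "0 0 0 -9 -27.2 0 1" --pt "0 0 0 -9 -27.2 0 1" --pt "0 0 0 -9 -27.2 0 1" --pt "0 0 0 -9 -27.2 0 1" --pt "0 0 0 -6.8 -20.4 0 1" --pt "0 0 0 -4.5 -13.6 0 1" --pt "0 0 0 -2.2 -6.8 0 1"

```text
t: 20.78
ee_pos: [0.4476, -0.378, 0.15]
eef_rot: [0.149, 0.989, 0.0, -0.001]
ft_force: [0.3, -0.5, -0.5]
opening: 0.0387
grasp_force: 40.3
```

Call:
play_rows --pt "0 0 0 0 0 0 1" --pt "0 0 0 0 0 0 1" --pt "0 0 0 0 0 0 1" --pt "0 0 0 0 0 0 1"

```text
t: 21.12
ee_pos: [0.4496, -0.3749, 0.1507]
eef_rot: [0.147, 0.989, 0.0, -0.0]
ft_force: [-0.3, -0.4, 0.2]
opening: 0.0387
grasp_force: 40.3
```

Call:
play_rows --pt "0 0 0 0 -0.5 -7 1" --pt "0 0 0 0 0 -14 1" --pt "0 0 0 0 0 -18 1" --pt "0 0 0 0 0 -18 1" --pt "0 0 0 0 0 -16 1" --pt "0 0 0 0 0 -11 1" --pt "0 0 0 0 0 -6 1" --pt "0 0 0 0 0 -4 1" --pt "0 0 0 0 0 -3 1" --pt "0 0 0 0 0 -1 1" --pt "0 0 0 0 0 0 1" --pt "0 0 0 0 0 0 1"

```text
t: 22.12
ee_pos: [0.4499, -0.3773, 0.0536]
eef_rot: [0.148, 0.989, -0.0, 0.001]
ft_force: [0.0, -1.1, -2.0]
opening: 0.0386
grasp_force: 40.3
```

```bash
python3 - <<'E'
from h import *
f=ctrl.grab_frame('side')
cv2.imwrite('pics/g7.png',cv2.resize(f['color'][160:360,320:520],None,fx=3,fy=3)[:,:,::-1])
E
```

```text
(no output)
```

View pics/g7.png

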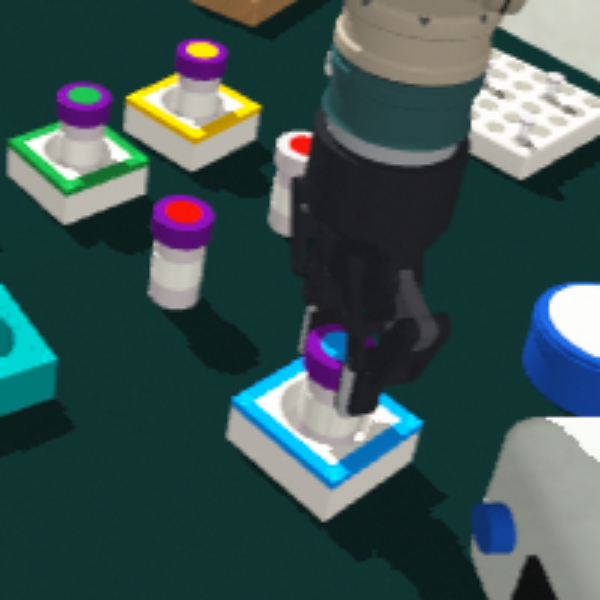

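The blue vial is in the blue well at (330,400). Releasing and rising.

Call:
play_rows --pt "0 0 0 0 0 -1 1" --pt "0 0 0 0 0 -1 1" --pt "0 0 0 0 0 0 0.3" --pt "0 0 0 0 0 0 0" --pt "0 0 0 0 0 0 -1" --pt "0 0 0 0 0 0 -1" --pt "0 0 0 0 0 0 -1" --pt "0 0 0 0 0 0 -1" --pt "0 0 0 0 0 5 -1" --pt "0 0 0 0 0 10 -1" --pt "0 0 0 0 0 15 -1" --pt "0 0 0 0 0 20 -1" --pt "0 0 0 0 0 15 -1" --pt "0 0 0 0 0 5 -1" --pt "0 0 0 0 0 0 -1" --pt "0 0 0 0 0 0 -1"

```text
t: 23.5
ee_pos: [0.4495, -0.3768, 0.1211]
eef_rot: [0.148, 0.989, -0.0, 0.0]
ft_force: [-0.2, 0.1, -0.2]
opening: 0.0854
grasp_force: 0.0
```

Call:
play_rows --pt "0 0 0 1 6 0 -1" --pt "0 0 0 1 12 0 -1" --pt "0 0 0 1 18 0 -1" --pt "0 0 0 1 25 0 -1" --pt "0 0 0 1 32 0 -1" --pt "0 0 0 1 25 0 -1" --pt "0 0 0 1 18 0 -1" --pt "0 0 0 1 12 0 -1" --pt "0 0 0 0 6 0 -1" --pt "0 0 0 0 0 0 -1" --pt "0 0 0 0 0 -6 -1" --pt "0 0 0 0 0 -12 -1" --pt "0 0 0 0 0 -18 -1" --pt "0 0 0 0 0 -18 -1" --pt "0 0 0 0 0 -14 -1" --pt "0 0 0 0 0 -8 -1" --pt "0 0 0 0 0 -4 -1" --pt "0 0 0 0 0 0 -1" --pt "0 0 0 0 0 0 -1" --pt "0 0 0 0 0 0 -1"

```text
t: 25.17
ee_pos: [0.4582, -0.2235, 0.0416]
eef_rot: [0.148, 0.989, -0.0, 0.001]
ft_force: [0.6, -0.8, 0.5]
opening: 0.0853
grasp_force: 0.0
```

```bash
python3 - <<'E'
from h import *
f=ctrl.grab_frame('side')
cv2.imwrite('pics/g8.png',cv2.resize(f['color'][160:360,300:500],None,fx=3,fy=3)[:,:,::-1])
E
```

```text
(no output)
```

View pics/g8.png

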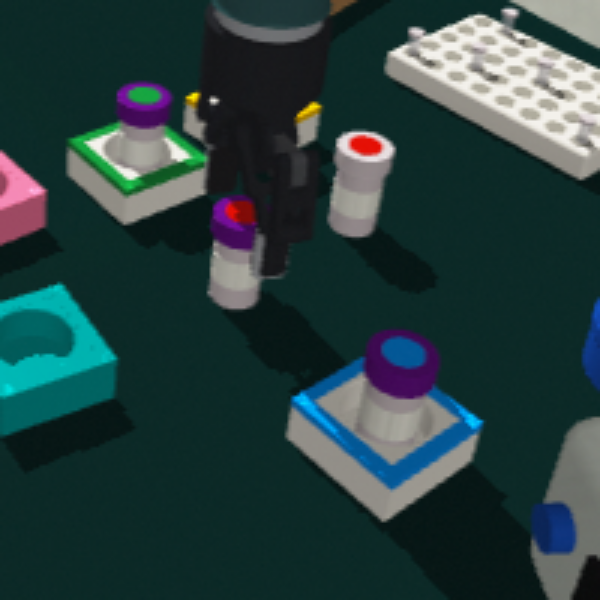

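The blue vial stands in its well at (400,390), and the fingers straddle the purple-capped red vial at (240,235), with the white-capped one clear. Gripping it, lifting, and carrying it to the red stand.

Call:
play_rows --pt "0 0 0 0 0.5 0 0.3" --pt "0 0 0 0 0 0 1" --pt "0 0 0 0 0 0 1" --pt "0 0 0 0 0 0 1" --pt "0 0 0 0 0 0 1" --pt "0 0 0 0 0 0 1" --pt "0 0 0 0 0 0 1" --pt "0 0 0 0 0 0 1" --pt "0 0 0 0 0 4 1" --pt "0 0 0 0 0 8 1" --pt "0 0 0 0 0 18 1" --pt "0 0 0 0 0 24 1" --pt "0 0 0 0 0 24 1" --pt "0 0 0 0 0 18 1" --pt "0 0 0 0 0 12 1" --pt "0 0 0 0 0 7 1" --pt "0 0 0 0 0 0 1" --pt "0 0 0 0 0 0 1"

```text
t: 26.72
ee_pos: [0.4572, -0.2221, 0.1557]
eef_rot: [0.148, 0.989, -0.0, -0.0]
ft_force: [-0.1, 0.0, 0.1]
opening: 0.0389
grasp_force: 40.3
```

Call:
play_rows --pt "0 0 0 -1 6.8 0 1" --pt "0 0 0 0 13.5 0 1" --pt "0 0 0 0 20.2 0 1" --pt "0 0 0 -1.1 27 0 1" --pt "0 0 0 -1.1 27 0 1" --pt "0 0 0 -1.1 27 0 1" --pt "0 0 0 -1.1 27 0 1" --pt "0 0 0 -1.1 27 0 1" --pt "0 0 0 -1.1 27 0 1" --pt "0 0 0 -1.1 27 0 1" --pt "0 0 0 -1.1 27 0 1" --pt "0 0 0 -1.1 27 0 1" --pt "0 0 0 -1.1 27 0 1" --pt "0 0 0 -1.1 27 0 1"

```text
t: 27.88
ee_pos: [0.4422, 0.1173, 0.1547]
eef_rot: [0.148, 0.989, -0.0, -0.001]
ft_force: [0.7, -0.5, 0.2]
opening: 0.0386
grasp_force: 40.3
```

Call:
play_rows --pt "0 0 0 -1.1 27 0 1" --pt "0 0 0 -1.1 27 0 1" --pt "0 0 0 -1.1 27 0 1" --pt "0 0 0 -1.1 27 0 1" --pt "0 0 0 -1.1 27 0 1" --pt "0 0 0 -1.1 27 0 1" --pt "0 0 0 -1.1 27 0 1" --pt "0 0 0 -1.1 27 0 1" --pt "0 0 0 0 20.2 0 1" --pt "0 0 0 0 13.5 0 1" --pt "0 0 0 -1 6.8 0 1" --pt "0 0 0 0 0 0 1" --pt "0 0 0 0 0 0 1" --pt "0 0 0 0 0 0 1" --pt "0 0 0 0 0 0 1"

```text
t: 29.13
ee_pos: [0.4344, 0.3706, 0.1557]
eef_rot: [0.149, 0.989, -0.0, -0.0]
ft_force: [0.9, 0.4, 0.3]
opening: 0.0387
grasp_force: 40.3
```

Lifted by 115, so I go down 103.

Call:
play_rows --pt "0 0 0 0.5 1 -7 1" --pt "0 0 0 0 0 -14 1" --pt "0 0 0 0 0 -20 1" --pt "0 0 0 0 0 -20 1" --pt "0 0 0 0 0 -17 1" --pt "0 0 0 0 0 -11 1" --pt "0 0 0 0 0 -6 1" --pt "0 0 0 0 0 -4 1" --pt "0 0 0 0 0 -3 1" --pt "0 0 0 0 0 -1 1" --pt "0 0 0 0 0 0 1" --pt "0 0 0 0 0 0 1"

```text
t: 30.13
ee_pos: [0.4356, 0.3732, 0.0536]
eef_rot: [0.148, 0.989, 0.001, 0.001]
ft_force: [-0.3, -0.3, 0.0]
opening: 0.0389
grasp_force: 40.3
```

```bash
python3 - <<'E'
from h import *
f=ctrl.grab_frame('side')
cv2.imwrite('pics/g9.png',cv2.resize(f['color'][70:220,180:380],None,fx=4,fy=4)[:,:,::-1])
E
```

```text
(no output)
```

View pics/g9.png

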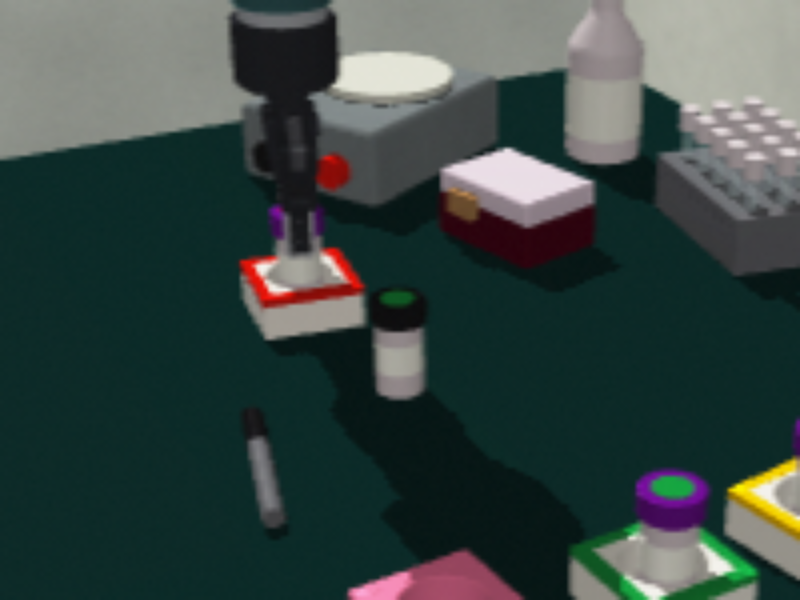

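The red vial is in the red well at (300,265). Releasing, rising and backing out of the view.

Call:
play_rows --pt "0 0 0 0 0 -1 1" --pt "0 0 0 0 0 -1 1" --pt "0 0 0 0 0 0 0.3" --pt "0 0 0 0 0 0 0" --pt "0 0 0 0 0 0 -1" --pt "0 0 0 0 0 0 -1" --pt "0 0 0 0 0 0 -1" --pt "0 0 0 0 0 0 -1" --pt "0 0 0 0 0 5 -1" --pt "0 0 0 0 0 10 -1" --pt "0 0 0 0 0 20 -1" --pt "0 0 0 0 0 25 -1" --pt "0 0 0 0 0 25 -1" --pt "0 0 0 0 0 25 -1" --pt "0 0 0 0 0 25 -1" --pt "0 0 0 0 0 15 -1" --pt "0 0 0 0 0 5 -1" --pt "0 0 0 0 0 0 -1"

```text
t: 31.68
ee_pos: [0.4362, 0.3736, 0.2084]
eef_rot: [0.148, 0.989, 0.002, 0.002]
ft_force: [1.0, -0.7, 0.6]
opening: 0.086
grasp_force: 0.0
```

Call:
play_rows --pt "0 0 0 -5 5 0 -1" --pt "0 0 0 -10 10 0 -1" --pt "0 0 0 -18 16 0 -1" --pt "0 0 0 -20 18 0 -1" --pt "0 0 0 -20 18 0 -1" --pt "0 0 0 -20 18 0 -1" --pt "0 0 0 -20 18 0 -1" --pt "0 0 0 -20 18 0 -1" --pt "0 0 0 -20 18 0 -1" --pt "0 0 0 -20 18 0 -1" --pt "0 0 0 -20 18 0 -1" --pt "0 0 0 -20 18 0 -1" --pt "0 0 0 -15 12 0 -1" --pt "0 0 0 -10 8 0 -1" --pt "0 0 0 -5 5 0 -1" --pt "0 0 0 0 0 0 -1" --pt "0 0 0 0 0 0 -1" --pt "0 0 0 0 0 0 -1" --pt "0 0 0 0 0 0 -1"

```text
t: 33.27
ee_pos: [0.1928, 0.5901, 0.2057]
eef_rot: [0.149, 0.989, -0.0, 0.0]
ft_force: [0.8, 0.3, -1.1]
opening: 0.0853
grasp_force: 0.0
```

```bash
python3 - <<'E'
from h import *
np.set_printoptions(precision=4,suppress=True)
F={n:ctrl.grab_frame(n) for n in('top','side')}
S=dict(red=(.435,.372),yellow=(.589,-.0685),green=(.469,-.082),blue=(.45,-.3755),white=(.583,-.2003),black=(.4483,.2256))
for n,(x,y) in S.items():
    z=.07 if n in('white','black') else .08; P=[]
    for v,f in F.items():
        c=f['world_to_cam']@[x,y,z,1]; u=(int(f['cx']-f['fx']*c[0]/c[2]),int(f['cy']+f['fy']*c[1]/c[2]))
        p,a,_=centre(f['color'],'v_'+n,u); P.append(p)
    X,g=tri(F['top'],P[0],F['side'],P[1]); print(n,X,round(g,4),'off',X[:2]-(x,y))
cv2.imwrite('pics/end.png',np.vstack([cv2.resize(F['top']['color'][100:300,100:520],(630,300)),cv2.resize(F['side']['color'][100:340,200:500],(375,300)).copy() if 0 else cv2.copyMakeBorder(cv2.resize(F['side']['color'][100:340,200:500],(375,300)),0,0,0,255,cv2.BORDER_CONSTANT)])[:,:,::-1])
E
```

```text
red [0.4356 0.374  0.0801] 0.0007 off [0.0006 0.002 ]
yellow [ 0.5905 -0.0698  0.0802] 0.0004 off [ 0.0015 -0.0013]
green [ 0.4709 -0.0831  0.0803] 0.0006 off [ 0.0019 -0.0011]
blue [ 0.4495 -0.3782  0.0799] 0.0006 off [-0.0005 -0.0027]
white [ 0.5831 -0.2004  0.0695] 0.0003 off [ 0.0001 -0.0001]
black [0.4481 0.2256 0.0703] 0.0003 off [-0.0002  0.    ]
```

View pics/end.png

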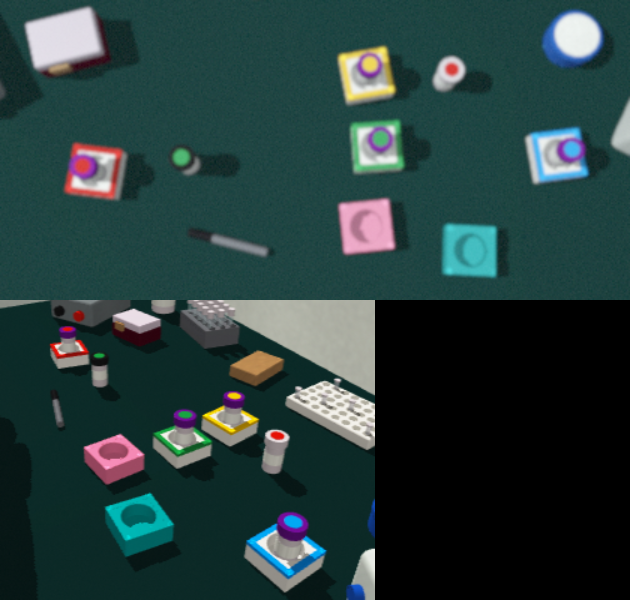

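All four vials stand upright in their matching wells: red (83,167), yellow (370,66), green (379,139) and blue (571,150), cap tops at 80 mm. The white-capped and black-capped vials have not moved.

```bash
python3 -c "
from plant import ctrl
print(ctrl.close_job())"
```

```text
the job is handed in; nothing more can be done
None
```

All four purple-capped vials stand upright, fully down in the wells of their matching stands and released; the white-capped and black-capped vials stayed where they were, and the job was handed in at about 33 s (limit 96 s).

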